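# Refit the conical burr of a hand mill

### The job

Put the cleaned steel burr back into the open hand mill: set it in the tapered seat, turn it gently to and fro until its tang drops into the hidden drive slot and the burr sits fully home, flush with the rim. Then check that it rocks free: keeping it home, turn it to one of the drive's two stops and back, and leave it there, released, with its wing grip in line with the two ribs on the rim. Do not force it, and do not disturb the other things on the worktop.

Things in the scene. Friction and masses are not known exactly. Their poses are not given: they have to be found in the camera images.
- burr: Loose steel conical burr, about 0.25 kg, starting upright in a round wooden stand. Origin: centre of the cone's small lower end; z up its axis, x along the wing grip and the tang (a half turn makes no difference). Radius 14 mm at z=0 widening to 28 mm at z=36 mm, then a collar of radius 28 mm up to its flat top at z=40 mm.
- burr_grip (a point): Point on the burr's axis in its dark upright wing grip, 66 mm above the burr's origin. The wing is 40 mm along x, 12 mm thick in y and stands from z=40 to 76 mm (a round boss of radius 14 mm hides its foot up to z=45 mm). Good place to grip, fingers closing across the 12 mm.
- burr_tip (a point): Point on the burr at the +x end of the wing, 20 mm from the axis, 66 mm above the burr's origin.
- burr_tang (a point): Lower end of the burr's flat tang, on the axis, 12 mm below the burr's origin. The tang is 26 mm along the burr's x, 5 mm thick in y, with a rounded tip.
- mill: Open hand mill, dark steel, fixed to the worktop: round housing of radius 46 mm (foot 54 mm), 70 mm high, a small outlet chute on its -x side. Origin: centre of its underside, z up. Its x axis is the line of the two small ribs on the rim.
- mill_rim (a point): Centre of the mill's mouth, 70 mm above its underside. The tapered seat matches the burr: radius 34 mm at the rim, 28 mm at 4 mm below it, narrowing to 17 mm at 32 mm below it; under that an open pocket of radius 19 mm with the drive dog. The ribs stand 2.5 mm up from the rim on its +x and -x sides, 39 mm from the centre.
- mill_dog (a point): Centre of the drive dog's flat top, 45 mm below the rim. Across it runs a slot 7 mm wide, whose direction is off the rib line by an unmeasured random angle, up to 0.75 rad either way. Until the tang finds it the burr stands 7 mm proud; within about 0.1 rad it drops. The dog turns about z with 0.08 N m friction and stays put, stops at 1.05 rad either side of the rib line, tang play 0.1 rad.
- mill_seat (a point): Point on the mill's axis, 30 mm above its underside, where the burr's origin lies when the burr is fully home; the burr's collar is then flush with the rim. The taper and the tang multiply forces: a push of 10 N or a twist of 0.15 N m at the wrist can already load the contacts with some 25 N in all, and 30 N counts as forcing; to turn it, push lightly (3 to 5 N) or not at all.
- stand: Round drying stand of wood, fixed: radius 42 mm, 46 mm high, with a tapered hole that holds the burr upright. The burr's origin rests about 16 mm above the worktop; lift it straight up. Origin: centre of its underside.
- tea_light: Bystander: tea light in a metal shell, 38 mm across, 15 mm high; origin at its underside.
- honey_jar: Bystander: round jar with yellow lid, 66 mm across, 90 mm high; origin at its underside.
- jam_jar: Bystander: round jar of red preserve with yellow lid, 61 mm across, 75 mm high; origin at its underside.
- bowl: Bystander: white bowl, 115 mm across, 56 mm high; origin at its underside.
- cup: Bystander: white cup with handle, 90 mm across, 130 mm with its handle, 96 mm high; origin at its underside.
- teaspoon: Bystander: metal teaspoon lying flat, 130 mm long, 11 mm high; origin at its underside.
Things that resemble listed ones, but are neither listed nor needed, are in the scene too. What is shaped like the burr but turquoise is not meant.

How it is judged:
On the way, in this order (a step that is already met when the one before it is completed fails the run):
1. the burr is fully home in the seat (its origin within 2.5 mm of home height and 3 mm of the axis, upright), its tang in the drive and clear of the stops (wing within 0.85 rad of the rib line) (z of burr in the frame of mill below 0.0325 m and horizontal distance between burr and mill_seat below 0.003 m and angle between burr's own z axis and vertical below 0.07 rad and angle between the x axis of burr and the x axis of mill, either way round below 0.85 rad), for 0.1 s.
2. still home, the burr is turned over to one of the stops (wing more than 0.92 rad from the rib line) (z of burr in the frame of mill below 0.0325 m and horizontal distance between burr and mill_seat below 0.003 m and angle between burr's own z axis and vertical below 0.07 rad and angle between the x axis of burr and the x axis of mill, either way round above 0.92 rad), for 0.1 s.
At the end, for the whole second after the job is handed in: The burr is released and at rest fully home in the mill: its origin no more than 2.5 mm above the home height and within 3 mm of the mill's axis, tilted less than 0.07 rad, its wing within 0.2 rad of the line of the two ribs (z of burr in the frame of mill below 0.0325 m and horizontal distance between burr and mill_seat below 0.003 m and angle between burr's own z axis and vertical below 0.07 rad and angle between the x axis of burr and the x axis of mill, either way round below 0.2 rad and linear speed of burr below 0.02 m/s and contact force between the fingers and burr below 0.1 N); the robot touches nothing.
It fails at once if the burr is forced: more than 30 N between the burr and the mill (contact force between burr and mill above 30 N).
It fails at once if the mill is struck by the robot with more than 15 N (contact force between the arm and mill above 15 N).
It fails at once if a bystander is pushed more than 30 mm (distance of any of tea_light, honey_jar, jam_jar, bowl, cup, teaspoon from where it was at the start of the episode above 0.03 m).
It also fails if it takes over 72 s, if anything falls off the work surface, if the arm or the gripper's body presses on something with over 40 N, if the wrist force passes 120 N, or if a joint passes its speed limit or range.

### The arm

A 7-joint arm with a two-finger parallel gripper is mounted at the origin on a cart in front of the work surface, level with it; the furniture and walls round the work are solid. World frame = base frame: x ahead of the robot, y to its left, z up, the work surface at z = 0. Lengths are in m, angles in rad, forces in N, time in s.
With the tool pointing down it reaches from about 0.425 to 0.875 m from the base axis. Payload 4.7 kg.
Tool frame: the origin (TCP) lies at the very end of the fingers, on their centre line; the grasp point (between the pads) lies 19 mm behind it; z points along the fingers, y is the line along which they close (so a half turn about z gives the same grasp; the last joint's range is limited). The gripper opens to 87 mm and grips with 3 to 60 N. Pads are 19 mm wide; open, the fingers measure 117 mm over their backs; the gripper's body (75 mm by 190 mm) begins 51 mm behind the grasp point.
Start: joints at [1.338, 0.321, -0.07, 1.45, 0.023, 1.371, -0.057], TCP at [0.159, -0.63, 0.223] pointing down, gripper open.
Joint ranges: [-2.86, 2.86], [-0.3, 2.09], [-1.38, 1.24], [0.06, 2.45], [-1.56, 4.7], [0.09, 2.05], [-2.69, 2.69]. Speed limits (rad/s): [2.57, 2.57, 3.14, 3.14, 3.14, 3.14, 3.14].

### API

Orientations are given as a rotation vector (axis times angle).
In Python, from bench import ctrl gives the robot as it stands.
- The arm moves only by the shell command python3 -m jog 'ROWS' [FORCE]. ROWS is JSON, a list that holds one entry, the list of rows, each a list of 7 numbers: the shift along the tool's x, y, z in mm, then the turn, a rotation vector about the tool's x, y, z in degrees, then the finger opening in mm, from 0 to 87. A call has 1 to 10 rows; each row is the pose to reach, as a shift and turn from the pose commanded when the call began, along the tool's axes at that moment; what a row does not reach only later rows make up. A row lasts 1/10 s, in which the tool goes at most 50 mm and 8.59 degrees, less where a joint would pass 70% of its speed; a pose out of reach is approached as far as the arm can. A call with a gripper value outside its range is refused whole. The fingers move at their own pace and stop on an object; FORCE is the grip in N (left out, the last holds). Time passes only in rows, so rows that repeat a pose let the fingers close. It gives the time, the measured TCP pose, the force, the opening and the grip force at its end, in the units of the state.
- ctrl.get_state(): the state, without advancing time (a new reading comes with each control period).
- ctrl.get_image(name): name is "side" or "top"; returns a dict with "image" (480x640x3 uint8, red, green, blue), "depth" (480x640 float32, m along the optical axis (not along the pixel's ray), 0 where there is no reading), "fov_y" (degrees; the focal length in pixels is half the picture's height over the tangent of half this angle, whatever the lens; pixels are square), "cx", "cy" (the principal point, pixels), "k1" (the pictures are not rectified: a ray, as slopes to the right and down, at radius r is drawn at 1 + k1 r^2 times it, then the intrinsics apply), "rvec" (rotation vector, rad) and "tvec" (3), from world to camera coordinates, as OpenCV has them. Camera axes: x right, y down, z forward; pixel columns grow to the right and rows downward; lengths in m; the calibration is good to about 2 mm. A picture is of the moment at which its call begins.
- ctrl.close_job(): hands the job in; it is judged then, once.
The state is a dict: "time": time; "joint_positions": joint angles; "qd": joint speeds; "joint_torque": joint torques, N m; "position": TCP position; "tool_rot": TCP orientation; "ft_force": force on the tool from outside, world axes, zero at the start; "torque": the same for the moment, N m; "grip_width": opening from 0.0 (shut) to 1.0 (fully open); "grip_force": force on a finger pad.
Only numpy, scipy, OpenCV 4.12 (cv2) and the standard library are available. Lean on these libraries where they do the work, as an engineer would, in place of code of your own. Each camera call takes 0.05 s, during which the arm holds its last target. There are 200 camera calls.

## Working session

There is one attempt and no reset: what is moved stays moved. The work goes in short steps, Python scripts to look and compute and a shell command to move; the robot and the scene stay as the last step left them, time stands still between calls to the robot, and variables do not carry over. Pictures are saved under pics/ and viewed, at most 10 in all, crops included, and the job is handed in when it is done.

```bash
ls; mkdir -p pics
cat > h.py <<'E'
import numpy as np, cv2, pickle
from bench import ctrl
def shot(n,tag):
    d=ctrl.get_image(n); pickle.dump(d,open(f'pics/{tag}.pkl','wb'))
    cv2.imwrite(f'pics/{tag}.png',d['image'][:,:,::-1]); return d
def load(tag): return pickle.load(open(f'pics/{tag}.pkl','rb'))
def cam(d):
    f=240/np.tan(np.radians(d['fov_y'])/2)
    K=np.array([[f,0,d['cx']],[0,f,d['cy']],[0,0,1.]])
    R=cv2.Rodrigues(np.array(d['rvec'],float))[0]; t=np.array(d['tvec'],float).ravel()
    return K,np.array([d['k1'],0,0,0,0.]),R,t
def rays(d,uv):
    K,D,R,t=cam(d)
    n=cv2.undistortPoints(np.array(uv,float).reshape(-1,1,2),K,D).reshape(-1,2)
    return -R.T@t,np.c_[n,np.ones(len(n))]@R
def onplane(d,uv,z):
    o,r=rays(d,uv); return o+r*((z-o[2])/r[:,2])[:,None]
def proj(d,P):
    K,D,R,t=cam(d); return cv2.projectPoints(np.array(P,float).reshape(-1,3),R,t,K,D)[0].reshape(-1,2)
def cloud(d):
    v,u=np.mgrid[0:480,0:640]; o,r=rays(d,np.c_[u.ravel(),v.ravel()])
    return (o+r*d['depth'].ravel()[:,None]).reshape(480,640,3)
E
python3 - <<'E'
from h import *
for n in('top','side'):
    d=shot(n,n+'0'); o,_=rays(d,[[320,240]]); print(n,o,d['fov_y'],d['k1'])
print(ctrl.get_state())
E
```

```text
pics
top [0.43923664 0.01891736 1.46440132] 42.095662357273255 -0.09239961702194649
side [-0.21413159  0.61372225  0.70243398] 48.37170459113758 -0.06109253594746814
{'time': 0.1, 'joint_positions': array([ 1.33808934,  0.32174103, -0.07010769,  1.45153215,  0.02259247,
        1.37078802, -0.05691079]), 'qd': array([ 0.00165115, -0.00017101, -0.00143922, -0.00269206, -0.00048689,
        0.00127994,  0.00040032]), 'joint_torque': array([ 1.19411834e-04, -4.92570984e+01, -4.05747285e-01, -3.13397920e+01,
       -6.41783117e-02,  3.95293278e-02,  4.98754923e-05]), 'position': array([ 0.15865292, -0.62984311,  0.22158662]), 'tool_rot': array([-3.11605038e+00, -3.86553785e-01,  4.44709758e-04]), 'ft_force': array([-0.05319569, -0.20691188,  0.05079444]), 'torque': array([-0.03576494, -0.01033211,  0.03669873]), 'grip_force': 0.0, 'grip_width': 0.9999145419945075}
```

View pics/top0.png

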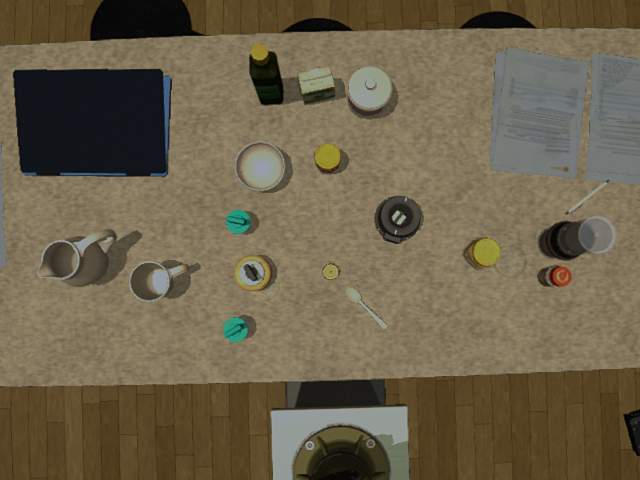

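View pics/side0.png

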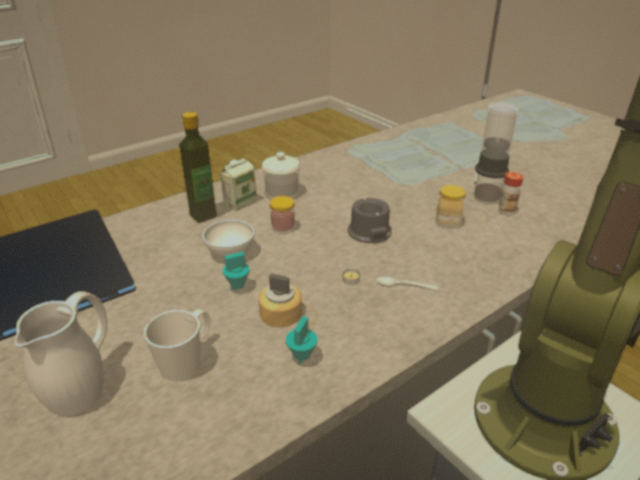

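The top view shows the burr in its stand at about (253,273), the mill at (399,218) with its chute towards (392,238), and turquoise decoys at (238,222) and (236,330). The side view has the burr at (280,290) and the mill at (370,220).

Run:
```python
from h import *
t=load('top0')['image'][:,:,::-1]; s=load('side0')['image'][:,:,::-1]
c=lambda im,u,v,h:cv2.resize(im[v-h:v+h,u-h:u+h],(390,290*390//290),interpolation=cv2.INTER_CUBIC)[:, :]
g=lambda im:cv2.convertScaleAbs(im,alpha=1.6)
a=[cv2.resize(g(im)[v-24:v+24,u-32:u+32],(400,300),interpolation=cv2.INTER_CUBIC) for im,u,v in((t,253,273),(t,399,218),(s,280,295),(s,370,218))]
cv2.imwrite('pics/c1.png',np.vstack([np.hstack(a[:2]),np.hstack(a[2:])]))
d=load('top0');C=cloud(d)
for u,v in((253,273),(399,218)):
    P=C[v-24:v+25,u-24:u+25]
    z=P[...,2]; print(np.round(z[::4,::4]*1000).astype(int))
```

```text
[[   2    1    3   -1    2    2   -4    1   -4   -4    5    0    0]
 [   3    0   -2    3   -1    5    1    0   -4   -1    2   -3    7]
 [   1    4    2    1   52   43   44   40   45   -5    2   -3   -5]
 [   2   -6    1   44   46   55   54   43   40   43    2    2    1]
 [  -1   -1   43   40   88   54   54   53   50   48   21    2    2]
 [  -2    2   51   52   92   95   61   62   58   51   43    2    2]
 [   3   -1   45   55   58   89   87   52   55   51   43    1   -4]
 [   3   -3   46   55   55   91   92   53   52   44   40    3   -1]
 [   0    1   43   44   59   56   58   58   44   48   17    0   -2]
 [  -3    2 1464   48   44   42   55   51   46   48    2   -1   -1]
 [   1    1    0   -4   46   50   47   45   19   -2   -3   -6    0]
 [  -2    0   -7    3    6    1   -8    0   -3   -4   -2    0    0]
 [   2    0    1   -3    2    1    5   -5    3   -5    3    0    0]]
[[-4  1  1  7 -3  0 -3  2 -3  1 -2  2  3]
 [-1 -2  2 12 70 71 76 70 73  4 -6 -3  0]
 [-3 -4  9 71 69 72 67 62 73 68 -1 -2  3]
 [ 1 11 67 68 63 59 57 58 64 66 74 -2 -3]
 [ 5 18 71 67 56 33  7 43 53 64 72 73  0]
 [ 5 49 73 70 43 28 22 16 46 62 70 73 -2]
 [14 51 70 68 39 29 11 29 45 60 68 73  4]
 [ 7 36 67 70 57 16 30 21 55 66 68 65  8]
 [-4 15 68 72 65 60 55 59 67 66 66  1 -2]
 [ 5  7 33 65 66 72 70 68 67 70  6  0 -3]
 [ 7  2 12 37 61 70 68 67 63  7  1  7  0]
 [ 2  2 24 38 32 36 40 12  9  2  5 -1 -6]
 [-4  1  1  2 17 27 32  0 -2  2  5  8  2]]
```

View pics/c1.png

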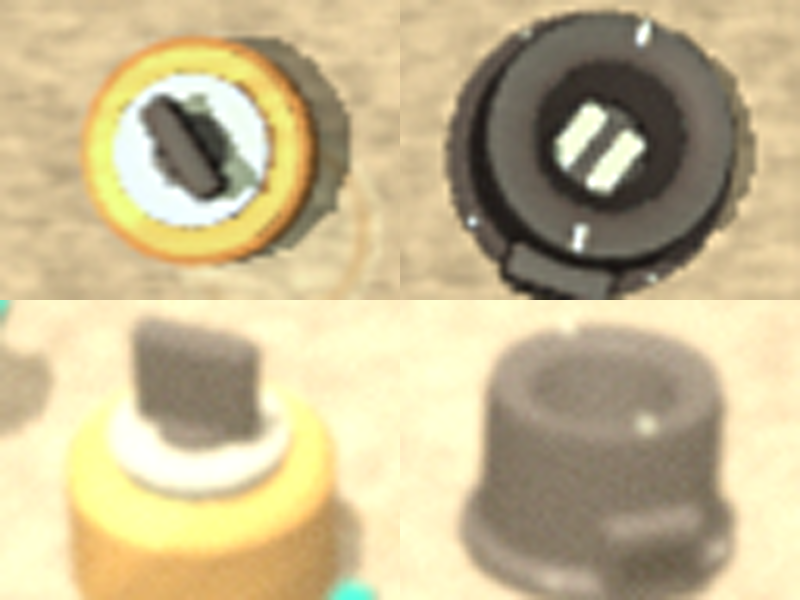

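The crop shows the burr's wing from (150,105) to (210,190), the white collar, the mill's ribs at (645,32) and (580,236), and the dog's two bright halves with its slot between them, running about (580,180) to (615,125). Next I measure these.

```bash
cat > meas.py <<'E'
from h import *
import sys
d=load('top0'); im=d['image'].astype(int)
def box(mask,u,v,h):
    m=np.zeros(mask.shape,np.uint8); m[v-h:v+h,u-h:u+h]=mask[v-h:v+h,u-h:u+h]; return m
hsv=cv2.cvtColor(d['image'],cv2.COLOR_RGB2HSV)
g=cv2.cvtColor(d['image'],cv2.COLOR_RGB2GRAY)
# ribs & dog bright
m=box((g>105),399,217,22); 
n,l,st,ce=cv2.connectedComponentsWithStats(m)
for i in range(1,n):
    print('bright',st[i][4],ce[i])
# refined weighted rib centroids
def wc(u,v,h,thr):
    w=np.clip(g[v-h:v+h+1,u-h:u+h+1].astype(float)-thr,0,None); yy,xx=np.mgrid[v-h:v+h+1,u-h:u+h+1]
    return [(w*xx).sum()/w.sum(),(w*yy).sum()/w.sum()]
r=onplane(d,[wc(406,199,4,85),wc(396,232,4,85)],.0725); print('ribs',r,'mid',r.mean(0),'dist',np.linalg.norm(r[0]-r[1]),'ang',np.arctan2(*(r[0]-r[1])[1::-1]))
# dog bars
yy,xx=np.where(box(g>95,399,217,9)); 
P=onplane(d,np.c_[xx,yy],.025)[:,:2]; print('dog c',P.mean(0),len(P))
lab=cv2.connectedComponents(box(g>105,399,217,9))[1]
for k in range(1,lab.max()+1):
    y,x=np.where(lab==k)
    if len(x)<8: continue
    Q=onplane(d,np.c_[x,y],.025)[:,:2]; w,V=np.linalg.eigh(np.cov(Q.T)); print(' bar',Q.mean(0),len(x),'axis',np.arctan2(V[1,1],V[0,1]),np.sqrt(w*12))
# rim from wing: burr
C=cloud(d)
wing=box((C[...,2]>.078)&(C[...,2]<.11),253,273,20); wing=wing&(g<90)
y,x=np.where(wing>0); Q=onplane(d,np.c_[x,y],.092)[:,:2]
(c,s,a)=cv2.minAreaRect((Q*1000).astype(np.float32)); w,V=np.linalg.eigh(np.cov(Q.T))
print('wing',Q.mean(0),'rect',c,s,a,'axis',np.arctan2(V[1,1],V[0,1]),np.sqrt(w*12),len(x))
# stand: yellow ring
ye=box((hsv[...,1]>100)&(hsv[...,0]>10)&(hsv[...,0]<32)&(hsv[...,2]>110),253,273,24)
cn=max(cv2.findContours(ye,cv2.RETR_EXTERNAL,cv2.CHAIN_APPROX_NONE)[0],key=cv2.contourArea)
Q=onplane(d,cn.reshape(-1,2),.046)[:,:2]; print('stand',cv2.minEnclosingCircle((Q*1000).astype(np.float32)),cv2.fitEllipse((Q*1000).astype(np.float32)))
wh=box((hsv[...,1]<60)&(g>140),253,273,14); y,x=np.where(wh>0)
h=cv2.convexHull(np.c_[x,y].astype(np.int32)).reshape(-1,2); Q=onplane(d,h,.056)[:,:2]; print('collar',cv2.minEnclosingCircle((Q*1000).astype(np.float32)))
E
python3 meas.py
```

```text
bright 86 [382.55813953 197.84883721]
bright 98 [413.84693878 197.96938776]
bright 41 [395.17073171 215.04878049]
bright 42 [401.         219.21428571]
bright 1 [378. 229.]
bright 59 [416.76271186 234.96610169]
bright 27 [378.7037037  235.48148148]
bright 6 [395.33333333 231.16666667]
bright 1 [407. 238.]
ribs [[ 0.6308909  -0.16688313  0.0725    ]
 [ 0.55328133 -0.13805074  0.0725    ]] mid [ 0.59208612 -0.15246693  0.0725    ] dist 0.0827922261246236 ang -0.35570360179013216
dog c [ 0.59026439 -0.15155924] 88
 bar [ 0.59552135 -0.14476341] 41 axis 2.4758082184211814 [0.00921098 0.02435152]
 bar [ 0.58541218 -0.15797361] 42 axis 2.4076200110509802 [0.00951251 0.02412766]
wing [0.47059337 0.18778276] rect (470.7876892089844, 188.22357177734375) (39.17124938964844, 12.797393798828125) 32.4048957824707 axis -2.5950142259163798 [0.01257878 0.03892257] 101
stand ((470.9374084472656, 189.31671142578125), 42.30317306518555) ((471.0129699707031, 189.2659454345703), (81.28809356689453, 82.34928131103516), 84.0978012084961)
collar ((471.59698486328125, 189.70887756347656), 27.35259246826172)
```

```bash
cat > m2.py <<'E'
from h import *
d=load('top0'); g=cv2.cvtColor(d['image'],cv2.COLOR_RGB2GRAY)
print(g[194:204,400:412]); print(g[226:237,390:402])
C=cloud(d); z=C[...,2]
# rim outline: points of height ~70
m=np.zeros((480,640),np.uint8); m[190:245,372:426]=((z>.055)&(z<.085))[190:245,372:426]
m=cv2.morphologyEx(m,cv2.MORPH_OPEN,np.ones((3,3)))
cn=max(cv2.findContours(m,cv2.RETR_EXTERNAL,cv2.CHAIN_APPROX_NONE)[0],key=cv2.contourArea)
Q=(onplane(d,cn.reshape(-1,2),.07)[:,:2]*1000).astype(np.float32); print(cv2.minEnclosingCircle(Q),cv2.fitEllipse(Q))
# all 3D side view points: rim circle
s=load('side0'); S=cloud(s)
for name,D in(('top',C),('side',S)):
    P=D.reshape(-1,3); k=(np.hypot(P[:,0]-.591,P[:,1]+.152)<.06)&(abs(P[:,2]-.07)<.006); P=P[k]; print(name,len(P),P.mean(0),P.min(0),P.max(0))
E
python3 m2.py
```

```text
[[126 122 122 121 121 120 119 120 124 126 120 116]
 [103 104 123 123 123 123 119 125 128 127 124 116]
 [ 66  65  73  67  75 108 106 126 130 130 124 119]
 [ 64  64  63  59  59  78 120  87 114 128 126 122]
 [ 67  69  67  65  69 126 154  64  74  95 113 120]
 [ 68  68  65  64  76 161 143  67  63  68  76  73]
 [ 67  67  66  65  82 161 113  67  66  66  67  62]
 [ 65  65  66  64  67  87  75  67  67  68  68  67]
 [ 62  62  62  63  64  63  66  69  70  70  70  70]
 [ 50  50  55  52  58  62  64  68  70  71  71  72]]
[[ 62  61  56  52  44  31  29  26  25  26  25  27]
 [ 62  62  61  58  55  50  52  43  30  29  30  30]
 [ 65  63  61  60  58  55  54  53  49  50  46  45]
 [ 66  65  64  62  60  67  65  57  57  58  57  57]
 [ 67  65  64  61  67 133 127  72  61  62  63  63]
 [ 67  70  67  60  65 157 126  71  62  63  64  63]
 [ 43  60  66  66  87 161  97  63  62  64  64  64]
 [ 19  29  42  61 102 161  89  65  66  67  66  68]
 [ 20  17  18  28  43  74  60  61  69  70  69  68]
 [ 54  36  20  17  14  20  24  26  32  33  29  30]
 [ 70  68  56  43  31  23  21  18  19  17  13  14]]
((588.3348999023438, -149.9016876220703), 46.491363525390625) ((588.888427734375, -149.7743682861328), (89.71241760253906, 90.85711669921875), 48.1666374206543)
top 769 [ 0.58917404 -0.15013647  0.06957836] [ 0.54514736 -0.19647052  0.06401542] [ 0.63462782 -0.10540705  0.07596053]
side 388 [ 0.58499057 -0.15092185  0.06741425] [ 0.54006774 -0.19605252  0.0640079 ] [ 0.63246999 -0.1057789   0.07347287]
```

Run:
```python
from h import *
d=load('top0'); r=onplane(d,[[405.45,199.0],[395.3,231.6]],.0725)
print(r,r.mean(0),np.linalg.norm(r[0]-r[1]),np.arctan2(*(r[0]-r[1])[1::-1]))
s=ctrl.get_state();R=cv2.Rodrigues(s['tool_rot'])[0];print(R)
for a in(0.555,):
  for k in (-2,-1,0,1):
    # tool z down; desired tool y at angle a+pi/2+k*pi
    th=a+np.pi/2+k*np.pi
    y=np.array([np.cos(th),np.sin(th),0]);z=np.array([0,0,-1.]);x=np.cross(y,z)
    Rd=np.c_[x,y,z]; print(k,np.degrees(cv2.Rodrigues(R.T@Rd)[0].ravel()))
p=np.array([.471,.189,.19]); print(R.T@(p-s['position'])*1000)
```

```text
[[ 0.62605753 -0.163954    0.0725    ]
 [ 0.55304447 -0.13825543  0.0725    ]] [ 0.589551   -0.15110471  0.0725    ] 0.07740363558895923 -0.3384307040540298
[[ 9.69688410e-01  2.44344332e-01 -4.85134560e-04]
 [ 2.44344801e-01 -9.69687077e-01  1.60982731e-03]
 [-7.70765339e-05 -1.67957100e-03 -9.99998587e-01]]
-2 [-1.49174662e-02  1.37305836e-01  1.62343903e+02]
-1 [-9.61500800e-02 -1.04461370e-02 -1.76560403e+01]
0 [-1.49174662e-02  1.37305836e-01  1.62343903e+02]
1 [-9.61500800e-02 -1.04461370e-02 -1.76560403e+01]
[ 502.9618364  -717.64828917   32.75323831]
```

```bash
python3 -m jog '[[[45,-25,0,0,0,0,60],[88,-50,0,0,0,0,60],[131,-75,0,0,0,0,60],[175,-100,0,0,0,0,60],[219,-125,0,0,0,0,60],[263,-150,0,0,0,0,60],[306,-175,0,0,0,0,60],[330,-190,0,0,0,0,60],[350,-200,0,0,0,0,60],[350,-200,0,0,0,0,60]]]'
cat > go.py <<'E'
# python3 go.py x y z yaw : tool shift (mm) and turn (deg) from the present pose
import sys; from h import *
s=ctrl.get_state();R=cv2.Rodrigues(s['tool_rot'])[0];p=[float(a) for a in sys.argv[1:]]
x=np.array([np.cos(p[3]),np.sin(p[3]),0]);z=np.array([0,0,-1.]);Rd=np.c_[x,np.cross(z,x),z]
print(R.T@(np.array(p[:3])-s['position'])*1000,np.degrees(cv2.Rodrigues(R.T@Rd)[0].ravel()),'yaw',np.arctan2(R[1,0],R[0,0]),s['position'],s['ft_force'],s['torque'],np.round(s['joint_positions'],2))
E
python3 go.py .471 .189 .16 .555
```

```text
time: 1.1
position: [0.4523, -0.3469, 0.2222]
tool_rot: [-3.115, -0.398, -0.002]
ft_force: [1.1, -0.1, -0.1]
grip_width: 0.691
grip_force: 0.0
[ 152.66238572 -513.90797394   63.25874093] [ -0.07725206  -0.09070263 -17.25223537] yaw 0.2538905192951596 [ 0.45225345 -0.34689432  0.22224728] [ 1.12498155 -0.11138731 -0.07349345] [0.08095807 0.02828671 0.03534242] [ 0.91  0.17 -0.34  1.65  0.05  1.34 -0.75]
```

```bash
python3 -m jog '[[[13,-45,0,0,0,-2,60],[27,-91,0,0,0,-4,60],[41,-138,0,0,0,-6,60],[55,-184,0,0,0,-8,60],[69,-230,0,0,0,-10,60],[82,-276,0,0,0,-12,60],[96,-322,0,0,0,-14,60],[110,-369,0,0,0,-16,60],[123,-414,0,0,0,-17,60],[136,-458,0,0,0,-17,60]]]' ; python3 -m jog '[[[12,-40,20,0,0,0,60],[17,-56,45,0,0,0,60],[17,-56,63,0,0,0,60],[17,-56,63,0,0,0,60]]]';python3 go.py .471 .189 .066 .555
python3 - <<'E'
from h import *
d=shot('side','side1')
print(proj(d,[.471,.189,.082]),proj(d,ctrl.get_state()['position']))
cv2.imwrite('pics/s1.png',cv2.resize(d['image'][180:345,190:410,::-1],(800,600)))
E
```

```text
time: 2.1
position: [0.4691, 0.1267, 0.2225]
tool_rot: [3.026, 0.84, 0.0]
ft_force: [1.9, -0.3, 0.4]
grip_width: 0.688
grip_force: 0.0
time: 2.5
position: [0.453, 0.1817, 0.157]
tool_rot: [3.026, 0.843, -0.008]
ft_force: [0.1, -0.4, -0.5]
grip_width: 0.687
grip_force: 0.0
[19.62753263  3.13956047 90.88701414] [-0.07010523  0.3020777  -0.65144568] yaw 0.5436332508194297 [0.45304513 0.18169011 0.15699305] [ 0.14814574 -0.37995467 -0.48790277] [-4.74886758e-02 -3.04368203e-02  7.78809167e-05] [ 0.41  0.08 -0.87  1.9   0.06  1.2  -1.51]
[[277.49460165 279.02305991]] [[284.28374933 248.2982501 ]]
```

View pics/s1.png

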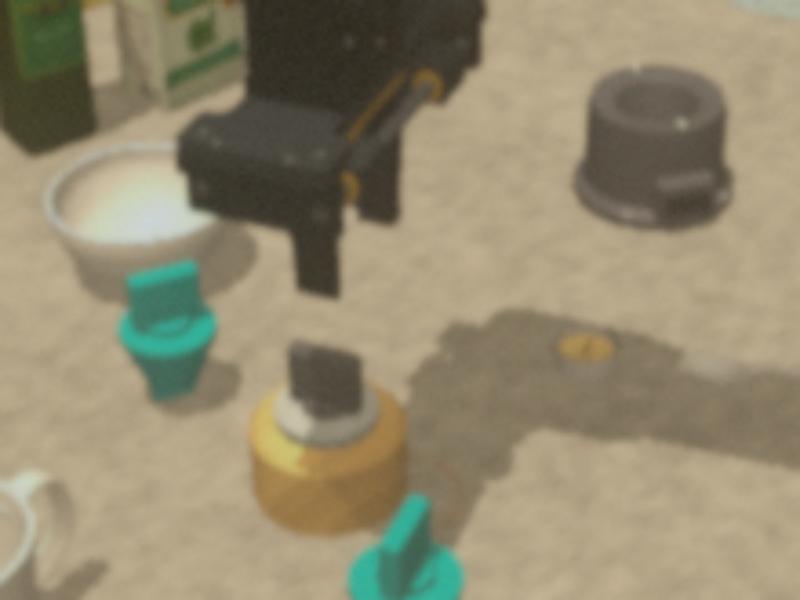

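Side view: fingers just above the burr, wing at about (325,380) in the crop. Consistent with the estimate. Descend and grip.

```bash
python3 -m jog '[[[10,2,10,0,0.3,-0.6,45],[20,3,20,0,0.3,-0.6,45],[20,3,45,0,0.3,-0.6,45],[20,3,70,0,0.3,-0.6,45],[20,3,85,0,0.3,-0.6,45],[20,3,91,0,0.3,-0.6,45],[20,3,91,0,0.3,-0.6,45]]]'; python3 go.py .471 .189 .066 .555
```

```text
time: 3.25
position: [0.4738, 0.1904, 0.0686]
tool_rot: [-3.021, -0.857, -0.007]
ft_force: [-0.6, -0.2, 0.2]
grip_width: 0.515
grip_force: 0.0
[-3.09370064 -0.29403717  2.53906475] [ 0.00039327 -0.27122528 -0.11455919] yaw 0.5530005662737582 [0.47377677 0.19036841 0.06855368] [-0.55370567 -0.22072688  0.195794  ] [ 0.03430488 -0.01910367 -0.00031198] [ 0.33  0.25 -0.85  1.95  0.22  1.03 -1.63]
```

```bash
python3 -m jog '[[[-3,0,2,0,-0.3,0,45],[-3,0,2,0,-0.3,0,0],[-3,0,2,0,-0.3,0,0],[-3,0,2,0,-0.3,0,0],[-3,0,2,0,-0.3,0,0],[-3,0,2,0,-0.3,0,0],[-3,0,2,0,-0.3,0,0]]]' 25; python3 go.py .471 .189 .19 .555
```

```text
time: 3.95
position: [0.4708, 0.1899, 0.0666]
tool_rot: [-3.021, -0.859, 0.0]
ft_force: [-1.4, 1.0, 1.3]
grip_width: 0.139
grip_force: 25.0
[  -0.27749133    0.84125197 -123.38958089] [-0.03236255 -0.00183884 -0.04022365] yaw 0.5542979559230786 [0.47075981 0.18992268 0.06661092] [-1.3932359   1.02844525  1.32488572] [0.18214953 0.1493284  0.0174941 ] [ 0.33  0.25 -0.85  1.95  0.22  1.03 -1.63]
```

```bash
python3 -m jog '[[[0,0,-8,0,0,0,0],[0,0,-18,0,0,0,0],[0,0,-35,0,0,0,0],[0,0,-55,0,0,0,0],[0,0,-78,0,0,0,0],[0,0,-100,0,0,0,0],[0,0,-115,0,0,0,0],[0,0,-123,0,0,0,0],[0,0,-125,0,0,0,0],[0,0,-125,0,0,0,0]]]'; python3 go.py .5895 -.151 .19 -.67
```

```text
time: 4.95
position: [0.4707, 0.1892, 0.1911]
tool_rot: [3.022, 0.859, -0.001]
ft_force: [0.4, -0.5, -2.9]
grip_width: 0.137
grip_force: 25.0
[-77.91357129 351.78750919   1.13671663] [2.96452111e-02 4.13767457e-02 7.01269043e+01] yaw 0.5539454463250475 [0.47070614 0.18916635 0.19106889] [ 0.42364287 -0.52799379 -2.88931689] [ 0.01933578 -0.02923348  0.00493291] [ 0.41  0.1  -0.88  1.82  0.08  1.27 -1.51]
```

```bash
python3 -m jog '[[[-5,22,0,0,0,5,0],[-13,58,0,0,0,12,0],[-22,98,0,0,0,19,0],[-31,140,0,0,0,27,0],[-40,182,0,0,0,35,0],[-49,224,0,0,0,43,0],[-58,264,0,0,0,51,0],[-67,300,0,0,0,59,0],[-74,332,0,0,0,66,0],[-78,350,0,0,0,70,0]]]'; python3 -m jog '[[[0,0,0,0,0,0,0],[0,0,0,0,0,0,0],[0,0,0,0,0,0,0]]]'; python3 go.py .5895 -.151 .19 -.67
python3 - <<'E'
from h import *
d=shot('top','top2');e=shot('side','side2')
p=ctrl.get_state()['position']; print(proj(d,p),proj(e,p))
a=cv2.resize(d['image'][170:260,340:460,::-1],(400,300)); b=cv2.resize(e['image'][120:270,290:490,::-1],(800,600))
cv2.imwrite('pics/s2.png',b); cv2.imwrite('pics/t2.png',a)
E
```

```text
time: 5.95
position: [0.5882, -0.1533, 0.1893]
tool_rot: [2.962, -1.041, -0.004]
ft_force: [-0.0, 0.6, -2.1]
grip_width: 0.136
grip_force: 25.0
time: 6.25
position: [0.5884, -0.1473, 0.1908]
tool_rot: [-2.969, 1.025, 0.003]
ft_force: [-0.2, 0.6, -2.3]
grip_width: 0.14
grip_force: 25.0
[3.13579654 2.2106752  0.75582206] [-0.00942394  0.10749984  0.29780967] yaw -0.664802080358486 [ 0.58839682 -0.14732661  0.19076208] [-0.15576346  0.5618029  -2.31491496] [ 1.12604528e-01  2.71273384e-05 -3.53920677e-04] [ 0.63  0.29 -0.52  1.59  0.15  1.3  -2.14]
[[405.50512136 209.35996401]] [[371.30972944 159.37397854]]
```

View pics/s2.png

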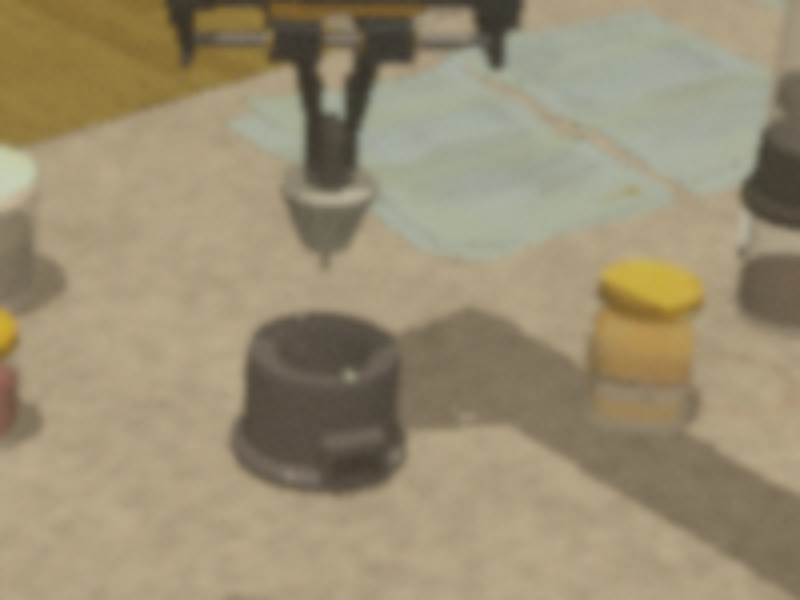

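Side view: the burr hangs upright over the mill, its tang at crop (325,268), its collar 283–377 and the mill's rim spanning 247–400. I check those edges against the projections.

Run:
```python
from h import *
d=load('side2'); p=np.array([.5884,-.1473,.1908-.050])
th=np.linspace(0,2*np.pi,90)
def ext(c,r,z):
    u=proj(d,np.c_[c[0]+r*np.cos(th),c[1]+r*np.sin(th),np.full(90,z)])
    return ((u.min(0)-[290,120])*4).round(1),((u.max(0)-[290,120])*4).round(1)
print('collar',ext(p,.028,p[2]+.038)); print('tang',(proj(d,p-[0,0,.012])-[290,120])*4)
print('mill',ext((.5895,-.151),.046,.07),ext((.5895,-.151),.046,.05))
S=cloud(d).reshape(-1,3)
for c,z0,z1,r in(((.5895,-.151),.02,.066,.05),((p[0],p[1]),p[2]+.003,p[2]+.034,.035)):
    k=(np.hypot(S[:,0]-c[0],S[:,1]-c[1])<r)&(S[:,2]>z0)&(S[:,2]<z1); Q=S[k]
    from scipy.optimize import least_squares
    cone=(lambda h:.014+.014*(h-p[2])/.036) if z0>.1 else (lambda h:.046)
    f=least_squares(lambda q:np.hypot(Q[:,0]-q[0],Q[:,1]-q[1])-cone(Q[:,2]),c,loss='soft_l1',f_scale=.003); print(len(Q),f.x)
```

```text
collar (array([274.4, 157. ]), array([373.5, 199.9]))
tang [[319.38946932 256.54257936]]
mill (array([240.3, 304.7]), array([395.3, 381.8])) (array([239.2, 333.1]), array([392.9, 411.3]))
799 [ 0.58470505 -0.15056836]
166 [ 0.58556479 -0.14714339]
```

```bash
python3 -m jog '[[[3,2.5,0,0,0,0.3,0],[3,2.5,15,0,0.1,0.3,0],[3,2.5,30,0,0.1,0.3,0],[3,2.5,48,0,0.1,0.3,0],[3,2.5,64,0,0.1,0.3,0],[3,2.5,78,0,0.1,0.3,0],[3,2.5,86,0,0.1,0.3,0],[3,2.5,90,0,0.1,0.3,0],[3,2.5,90,0,0.1,0.3,0],[3,2.5,90,0,0.1,0.3,0]]]'; python3 go.py .589 -.151 .0876 -.67
```

```text
time: 7.35
position: [0.5902, -0.1532, 0.1022]
tool_rot: [2.965, -1.037, 0.005]
ft_force: [0.5, -0.3, -1.8]
grip_width: 0.134
grip_force: 25.0
[-2.32716429 -0.95603887 14.6076607 ] [-0.02494178 -0.17096392 -0.16828468] yaw -0.672937779921025 [ 0.59018585 -0.15317596  0.10221412] [ 0.46201556 -0.27171028 -1.76423244] [ 0.08360301  0.02232207 -0.01952819] [ 0.62  0.36 -0.5   1.69  0.19  1.14 -2.18]
```

```bash
python3 -m jog '[[[-1,-0.5,1,0,-0.2,0,0],[-2,-1,3,0,-0.2,0,0],[-2,-1,5,0,-0.2,0,0],[-2,-1,7,0,-0.2,0,0],[-2,-1,9,0,-0.2,0,0],[-2,-1,9,0,-0.2,0,0]]]'; python3 go.py .589 -.151 .0876 -.67
```

```text
time: 7.95
position: [0.5884, -0.1511, 0.0921]
tool_rot: [-2.965, 1.037, 0.004]
ft_force: [0.1, -0.6, -1.1]
grip_width: 0.142
grip_force: 25.0
[ 0.41938918 -0.49762939  4.47559837] [ 0.02382     0.13257593 -0.17361303] yaw -0.6730306052556485 [ 0.58837113 -0.15113267  0.09207676] [ 0.06771782 -0.60846127 -1.05355715] [0.06723028 0.02427987 0.01435037] [ 0.62  0.37 -0.5   1.7   0.19  1.12 -2.18]
```

```bash
python3 -m jog '[[[0,0,1,0,0,0,0],[0,0,2,0,0,0,0],[0,0,3,0,0,0,0],[0,0,3,0,0,0,0]]]'; python3 go.py .589 -.151 .0806 -.67
```

```text
time: 8.35
position: [0.5886, -0.1511, 0.0894]
tool_rot: [-2.965, 1.037, 0.003]
ft_force: [-0.9, 0.1, -3.5]
grip_width: 0.133
grip_force: 25.0
[ 0.28731055 -0.35513533  8.75875398] [ 0.01177745  0.1093306  -0.17114882] yaw -0.6729873101675863 [ 0.58856817 -0.1511076   0.08935936] [-0.85826443  0.12207447 -3.46507929] [ 0.07195153 -0.00216283 -0.03665552] [ 0.62  0.38 -0.5   1.7   0.2   1.12 -2.18]
```

```bash
python3 -m jog '[[[0,0,1,0,0,0,0],[0,0,2,0,0,0,0],[0,0,2,0,0,0,0]]]'; python3 go.py .589 -.151 .0806 -.67
```

```text
time: 8.65
position: [0.5886, -0.1511, 0.0874]
tool_rot: [-2.965, 1.037, 0.003]
ft_force: [-1.1, -0.0, -2.2]
grip_width: 0.138
grip_force: 25.0
[ 0.32647053 -0.32266791  6.75351858] [ 0.01050838  0.11276897 -0.16835714] yaw -0.6729385706528953 [ 0.58855477 -0.15105614  0.08735421] [-1.0735791  -0.01569587 -2.21318762] [ 0.05862423  0.02225253 -0.01220966] [ 0.62  0.38 -0.5   1.7   0.2   1.12 -2.18]
```

```bash
python3 -m jog '[[[0,0,1,0,0,0,0],[0,0,2,0,0,0,0],[0,0,2,0,0,0,0]]]'; python3 go.py .589 -.151 .0806 -.67
```

```text
time: 8.95
position: [0.5885, -0.1511, 0.0853]
tool_rot: [-2.965, 1.037, 0.003]
ft_force: [-0.4, 0.4, -1.8]
grip_width: 0.137
grip_force: 25.0
[ 0.28294047 -0.38374249  4.7368355 ] [ 0.01270615  0.11089133 -0.17185315] yaw -0.6729996216737062 [ 0.58854738 -0.15112858  0.08533746] [-0.42841436  0.36150329 -1.76006989] [ 0.02674947  0.09071362 -0.06092687] [ 0.62  0.38 -0.5   1.7   0.2   1.11 -2.18]
```

The burr is 2 mm below the proud height without resistance, so the tang is in the slot. Continue down gently.

```bash
python3 -m jog '[[[0,0,1,0,0,0,0],[0,0,2,0,0,0,0],[0,0,2,0,0,0,0]]]'; python3 go.py .589 -.151 .0806 -.67
```

```text
time: 9.25
position: [0.5886, -0.1511, 0.0834]
tool_rot: [-2.965, 1.037, 0.003]
ft_force: [0.1, 0.3, -2.4]
grip_width: 0.134
grip_force: 25.0
[ 0.20768379 -0.32564775  2.78900521] [ 0.00683094  0.09932665 -0.1702786 ] yaw -0.6729720285783003 [ 0.58863861 -0.15112794  0.0833894 ] [ 0.14757191  0.30779767 -2.40283669] [ 0.04646166 -0.00957069 -0.05676285] [ 0.62  0.38 -0.5   1.7   0.2   1.11 -2.18]
```

```bash
python3 -m jog '[[[0,0,1,0,0,0,0],[0,0,1,0,0,0,0]]]'; python3 go.py .589 -.151 .0806 -.67
```

```text
time: 9.45
position: [0.5889, -0.1513, 0.0826]
tool_rot: [-2.965, 1.037, 0.002]
ft_force: [0.4, -1.6, -1.8]
grip_width: 0.133
grip_force: 25.0
[-0.06833596 -0.31717693  1.9558466 ] [-0.00086246  0.06778018 -0.1781659 ] yaw -0.6731095741727097 [ 0.58885749 -0.15129206  0.08255576] [ 0.4033435  -1.61623823 -1.79330228] [-0.04025628 -0.14464393 -0.04154725] [ 0.62  0.38 -0.5   1.71  0.2   1.11 -2.18]
```

```bash
python3 -m jog '[[[0.2,0.3,0,0,0,0,0],[0.3,0.4,0.5,0,0,0,0],[0.3,0.4,0.5,0,0,0,0]]]'; python3 go.py .589 -.151 .0806 -.67
```

```text
time: 9.75
position: [0.5889, -0.1516, 0.0822]
tool_rot: [-2.965, 1.037, 0.002]
ft_force: [1.0, -1.3, -2.4]
grip_width: 0.137
grip_force: 25.0
[-0.29343804 -0.53446676  1.55892955] [-0.01223669  0.07025738 -0.1684464 ] yaw -0.6729398147777106 [ 0.58889763 -0.1516023   0.08215846] [ 1.02456231 -1.32621559 -2.37969918] [ 0.03896899 -0.19129893  0.0313675 ] [ 0.62  0.38 -0.5   1.71  0.2   1.11 -2.18]
```

```bash
python3 -m jog '[[[0,0,0,0,0,0,20],[0,0,0,0,0,0,28],[0,0,0,0,0,0,28],[0,0,0,0,0,0,28]]]'
python3 - <<'E'
from h import *
e=shot('side','side3'); s=ctrl.get_state(); print(s['ft_force'],s['torque'],s['position'],s['grip_width'])
cv2.imwrite('pics/s3.png',cv2.resize(e['image'][150:270,290:450,::-1],(800,600)))
E
```

```text
time: 10.15
position: [0.5887, -0.1516, 0.0822]
tool_rot: [-2.965, 1.037, 0.002]
ft_force: [0.6, 0.2, -0.1]
grip_width: 0.311
grip_force: 0.0
[ 0.04820967 -0.24005355 -0.23489355] [ 0.04679538 -0.00920082 -0.05533356] [ 0.58867433 -0.15155606  0.08213545] 0.3158285906390028
```

View pics/s3.png

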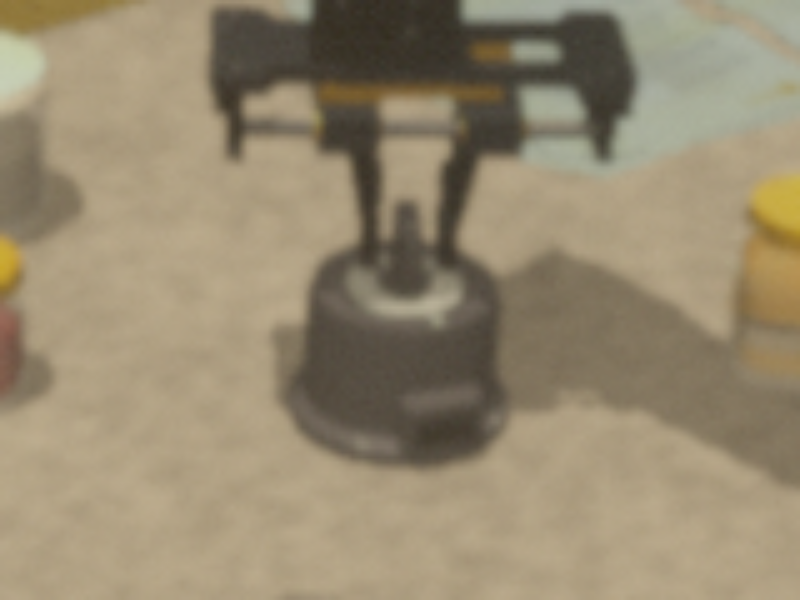

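The burr has dropped: its collar (360–465, 290) sits flush in the rim, and the wing stands centred between the open fingers. Regrip lightly.

```bash
python3 -m jog '[[[0,0,0,0,0,0,8],[0,0,0,0,0,0,0],[0,0,0,0,0,0,0],[0,0,0,0,0,0,0],[0,0,0,0,0,0,0]]]' 8; python3 go.py .589 -.151 .0806 .647; python3 -m jog '[[[0,0,0,0,0,-1,0],[0,0,0,0,0,-3,0],[0,0,0,0,0,-5,0],[0,0,0,0,0,-5,0]]]'; python3 go.py .589 -.151 .0806 .647
```

```text
time: 10.7
position: [0.5889, -0.1513, 0.0821]
tool_rot: [-2.965, 1.037, 0.002]
ft_force: [-0.1, 0.6, -0.0]
grip_width: 0.139
grip_force: 8.0
[-0.100295   -0.26220896  1.48471036] [-8.01628778e-02  5.59296486e-02 -7.56124322e+01] yaw -0.6726858342930594 [ 0.58891639 -0.15126953  0.08208443] [-0.13665275  0.63169518 -0.04929722] [ 0.22704099 -0.12941524  0.00608118] [ 0.62  0.38 -0.5   1.71  0.2   1.11 -2.18]
time: 11.1
position: [0.5889, -0.1512, 0.0821]
tool_rot: [-3.007, 0.906, 0.002]
ft_force: [2.1, 1.1, 0.1]
grip_width: 0.141
grip_force: 8.0
[-0.06512277 -0.24403182  1.51409597] [-9.07535996e-02  4.87007760e-02 -7.05907575e+01] yaw -0.5850408796238007 [ 0.58892081 -0.15124162  0.08211381] [2.12962139 1.09847921 0.11366864] [ 0.34541139 -0.28780764 -0.15422936] [ 0.63  0.39 -0.51  1.71  0.21  1.11 -2.1 ]
```

```bash
python3 -m jog '[[[0.2,-0.4,0,0,0,0,0],[0.2,-0.5,0,0,0,0,0]]]' 5; python3 go.py .589 -.151 .0806 .647; python3 -m jog '[[[0,0,0,0,0,-2,0],[0,0,0,0,0,-4,0],[0,0,0,0,0,-6,0],[0,0,0,0,0,-8,0]]]' ; python3 go.py .589 -.151 .0806 .647
```

```text
time: 11.3
position: [0.589, -0.1513, 0.0821]
tool_rot: [-3.007, 0.907, 0.003]
ft_force: [-0.8, 0.9, 0.6]
grip_width: 0.137
grip_force: 5.0
[-0.11248604 -0.25240412  1.51156046] [-6.14152616e-02  1.04827890e-01 -7.06504350e+01] yaw -0.5860833067729033 [ 0.58895675 -0.15127394  0.08211138] [-0.76977455  0.86412697  0.56429839] [ 0.29003553  0.06494948 -0.05748818] [ 0.63  0.39 -0.51  1.7   0.21  1.11 -2.1 ]
time: 11.7
position: [0.5895, -0.1515, 0.0821]
tool_rot: [-3.064, 0.693, 0.001]
ft_force: [1.0, 0.1, 0.4]
grip_width: 0.16
grip_force: 5.3
[-0.62806563 -0.25923008  1.52528014] [-4.48346260e-02  2.48276037e-02 -6.25803935e+01] yaw -0.44523382571553793 [ 0.58945593 -0.15150551  0.08212471] [0.96623312 0.13590628 0.38555945] [ 0.25846306 -0.31486937 -0.13238071] [ 0.65  0.39 -0.54  1.7   0.22  1.11 -1.97]
```

```bash
python3 -m jog '[[[0,0,0,0,0,-1,0],[0,0,0,0,0,-3,0],[0,0,0,0,0,-5,0],[0,0,0,0,0,-7,0],[0,0,0,0,0,-9,0],[0,0,0,0,0,-11,0]]]' 12; python3 go.py .589 -.151 .0806 .647
```

```text
time: 12.3
position: [0.5895, -0.1512, 0.0821]
tool_rot: [-3.115, 0.396, 0.001]
ft_force: [1.3, 1.5, -0.2]
grip_width: 0.151
grip_force: 11.7
[-0.55773208 -0.0837916   1.48661341] [-6.90835663e-02  1.26242015e-02 -5.15759306e+01] yaw -0.2531695783817187 [ 0.58951962 -0.15122245  0.08208614] [ 1.28535944  1.45749778 -0.15994521] [ 0.22422753 -0.42984984 -0.14691815] [ 0.67  0.4  -0.57  1.7   0.23  1.11 -1.79]
```

```bash
python3 -m jog '[[[0,-0.3,0,0,0,-2,0],[0,-0.3,0,0,0,-4,0],[0,-0.3,0,0,0,-6,0],[0,-0.3,0,0,0,-8,0],[0,-0.3,0,0,0,-10,0],[0,-0.3,0,0,0,-12,0],[0,-0.3,0,0,0,-14,0],[0,-0.3,0,0,0,-16,0]]]' 16; python3 go.py .589 -.151 .0806 .647
```

```text
time: 13.1
position: [0.5894, -0.1508, 0.0821]
tool_rot: [-3.14, -0.041, 0.001]
ft_force: [0.9, 1.2, 0.4]
grip_width: 0.139
grip_force: 15.6
[-0.42790013  0.18184248  1.47869322] [-8.03390950e-02  2.31179216e-02 -3.55660500e+01] yaw 0.026255693768089377 [ 0.58942421 -0.15080872  0.08207857] [0.86585926 1.22577436 0.44962042] [ 0.30738978 -0.30910122 -0.07868106] [ 0.71  0.41 -0.62  1.7   0.26  1.12 -1.53]
```

```bash
python3 -m jog '[[[0,0,0,0,0,-2,0],[0,0,0,0,0,-4,0],[0,0,0,0,0,-6,0],[0,0,0,0,0,-8,0],[0,0,0,0,0,-10,0],[0,0,0,0,0,-12,0],[0,0,0,0,0,-14,0],[0,0,0,0,0,-16,0]]]'; python3 go.py .589 -.151 .0806 .647
```

```text
time: 13.9
position: [0.5894, -0.1505, 0.0821]
tool_rot: [-3.103, -0.478, 0.001]
ft_force: [0.6, 2.5, 0.4]
grip_width: 0.145
grip_force: 15.6
[-0.50839755  0.3427882   1.47757972] [-1.04256956e-01  8.32689666e-03 -1.95608096e+01] yaw 0.30559977077826217 [ 0.58938313 -0.15052242  0.08207795] [0.58046217 2.5085217  0.36385943] [ 0.34732504 -0.29970805 -0.13883934] [ 0.75  0.42 -0.67  1.7   0.28  1.12 -1.27]
```

```bash
python3 -m jog '[[[0.2,-0.4,0,0,0,-2,0],[0.2,-0.5,0,0,0,-4,0],[0.2,-0.5,0,0,0,-6,0],[0.2,-0.5,0,0,0,-8,0],[0.2,-0.5,0,0,0,-10,0],[0.2,-0.5,0,0,0,-12,0],[0.2,-0.5,0,0,0,-14,0],[0.2,-0.5,0,0,0,-15,0]]]'; python3 go.py .589 -.151 .0806 .647
```

```text
time: 14.7
position: [0.5893, -0.1502, 0.0821]
tool_rot: [-3.015, -0.878, 0.001]
ft_force: [1.6, 1.7, 0.9]
grip_width: 0.136
grip_force: 15.6
[-0.68960929  0.53412679  1.4721449 ] [-0.10069491  0.01455233 -4.58677816] yaw 0.5669458807422312 [ 0.58929664 -0.15018099  0.08207285] [1.58107899 1.7484481  0.93105838] [ 0.3323507  -0.29084722 -0.12709597] [ 0.78  0.43 -0.72  1.7   0.31  1.13 -1.02]
```

```bash
python3 -m jog '[[[0,0,0,0,0,-1,0],[0,0,0,0,0,-2,0],[0,0,0,0,0,-3,0]]]'; python3 go.py .589 -.151 .0806 .647;  python3 -m jog '[[[0,0,0,0,0,-1,0],[0,0,0,0,0,-2,0],[0,0,0,0,0,-2,0],[0,0,0,0,0,-2,0]]]'; python3 go.py .589 -.151 .0806 -.338
python3 - <<'E'
from h import *
d=shot('top','top4');e=shot('side','side4')
cv2.imwrite('pics/s4.png',np.hstack([cv2.resize(d['image'][188:248,369:429,::-1],(400,400)),cv2.resize(e['image'][170:250,330:410,::-1],(400,400))]))
E
```

```text
time: 15.0
position: [0.5893, -0.1502, 0.0821]
tool_rot: [-2.99, -0.957, 0.001]
ft_force: [-0.4, 1.9, 0.8]
grip_width: 0.143
grip_force: 15.7
[-0.68462951  0.51149648  1.49592501] [-0.10282052  0.015756   -1.56327954] yaw 0.6197158855650114 [ 0.58926216 -0.1501879   0.08209663] [-0.38546134  1.85513773  0.84015524] [ 0.41854772 -0.20766291 -0.19412755] [ 0.79  0.44 -0.72  1.7   0.31  1.13 -0.97]
time: 15.4
position: [0.5892, -0.1502, 0.0821]
tool_rot: [-2.974, -1.008, 0.001]
ft_force: [1.0, 3.6, 1.5]
grip_width: 0.139
grip_force: 15.6
[-0.68033282  0.51311495  1.47808298] [-0.0869394   0.06711991 56.81451547] yaw 0.6536009156753062 [ 0.5892301  -0.15018083  0.08207881] [0.99157256 3.6449206  1.54687515] [ 0.59627937 -0.16063426 -0.1645256 ] [ 0.8   0.44 -0.73  1.7   0.32  1.13 -0.94]
```

View pics/s4.png

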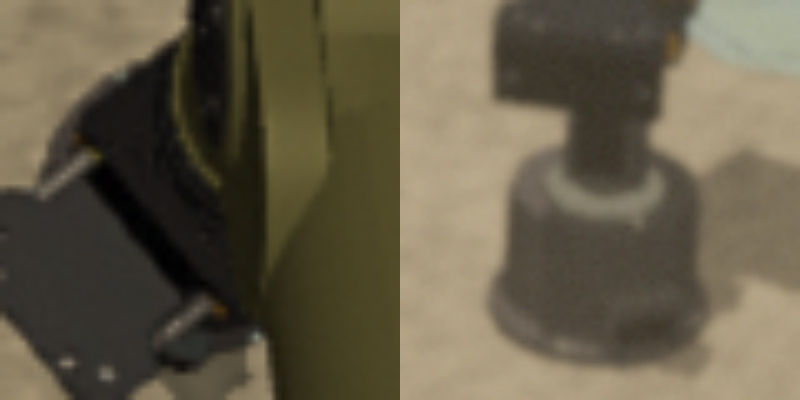

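Side view: the collar is still flush in the rim (605,195), with the pads on the wing. The wing angle is about 0.99 rad from the ribs. Now turn back.

```bash
python3 -m jog '[[[0.2,-0.5,0,0,0,1,0],[0.2,-0.5,0,0,0,3,0],[0.2,-0.5,0,0,0,5,0],[0.2,-0.5,0,0,0,7,0],[0.2,-0.5,0,0,0,9,0],[0.2,-0.5,0,0,0,11,0],[0.2,-0.5,0,0,0,13,0],[0.2,-0.5,0,0,0,15,0]]]'; python3 go.py .589 -.151 .0806 -.338
```

```text
time: 16.3
position: [0.5891, -0.1505, 0.082]
tool_rot: [-3.082, -0.609, 0.002]
ft_force: [1.1, 1.5, 0.7]
grip_width: 0.136
grip_force: 16.0
[-0.26333983  0.44973512  1.44274172] [-1.90238983e-03  7.37229537e-02  4.17161585e+01] yaw 0.39008469413019387 [ 0.58907435 -0.15048391  0.08204265] [1.08937002 1.52506122 0.68698344] [ 0.3564367  -0.18858889  0.12686804] [ 0.76  0.42 -0.68  1.7   0.29  1.12 -1.19]
```

```bash
python3 -m jog '[[[0,0,0,0,0,2,0],[0,0,0,0,0,4,0],[0,0,0,0,0,6,0],[0,0,0,0,0,8,0],[0,0,0,0,0,10,0],[0,0,0,0,0,12,0],[0,0,0,0,0,14,0],[0,0,0,0,0,16,0]]]'; python3 go.py .589 -.151 .0806 -.338
```

```text
time: 17.1
position: [0.5891, -0.1507, 0.0821]
tool_rot: [3.137, 0.174, -0.002]
ft_force: [0.6, 1.0, 0.8]
grip_width: 0.136
grip_force: 16.0
[-0.18133443  0.31490188  1.45793764] [2.06628494e-02 5.98502852e-02 2.57123317e+01] yaw 0.11076482688674456 [ 0.58914697 -0.15066664  0.0820577 ] [0.63283277 0.99287044 0.80733575] [ 0.30597978 -0.20466322  0.1914172 ] [ 0.72  0.41 -0.63  1.7   0.27  1.12 -1.45]
```

```bash
python3 -m jog '[[[0,0,0,0,0,2,0],[0,0,0,0,0,4,0],[0,0,0,0,0,6,0],[0,0,0,0,0,8,0],[0,0,0,0,0,10,0],[0,0,0,0,0,12,0],[0,0,0,0,0,14,0],[0,0,0,0,0,15,0]]]'; python3 go.py .589 -.151 .0806 -.338
```

```text
time: 17.9
position: [0.5891, -0.1509, 0.082]
tool_rot: [3.132, -0.236, -0.002]
ft_force: [0.7, 0.6, 0.6]
grip_width: 0.135
grip_force: 16.0
[-0.07678787  0.11962472  1.44903937] [ 0.04048632  0.05679111 10.73015029] yaw -0.15072384570194458 [ 0.58909552 -0.15089262  0.08204888] [0.71975888 0.62151928 0.62957128] [ 0.16532392 -0.29917722  0.19078329] [ 0.69  0.4  -0.59  1.7   0.24  1.11 -1.69]
```

```bash
python3 -m jog '[[[0,0,0,0,0,2,0],[0,0,0,0,0,4,0],[0,0,0,0,0,6,0],[0,0,0,0,0,8,0],[0,0,0,0,0,10,0],[0,0,0,0,0,11,0],[0,0,0,0,0,11,0]]]'; python3 go.py .589 -.151 .0806 -.338; python3 -m jog '[[[0,0,0,0,0,0,20],[0,0,0,0,0,0,35],[0,0,0,0,0,0,35],[0,0,0,0,0,0,35],[0,0,0,0,0,0,35]]]'; python3 -m jog '[[[0,0,-5,0,0,0,35],[0,0,-20,0,0,0,35],[0,0,-45,0,0,0,35],[0,0,-75,0,0,0,35],[0,0,-105,0,0,0,35],[0,0,-130,0,0,0,35],[0,0,-130,0,0,0,35]]]'; python3 go.py .48 .08 .215 -.338
```

```text
time: 18.6
position: [0.5891, -0.151, 0.0821]
tool_rot: [3.095, -0.534, -0.002]
ft_force: [1.2, -1.6, 0.8]
grip_width: 0.138
grip_force: 16.0
[-0.05295524  0.0071788   1.47277094] [ 0.04670961  0.05676261 -0.21044603] yaw -0.3416733808041024 [ 0.58905408 -0.15101033  0.08207271] [ 1.24762994 -1.6070153   0.8037025 ] [-0.17399286 -0.29881195  0.16184397] [ 0.66  0.39 -0.55  1.7   0.23  1.11 -1.87]
time: 19.1
position: [0.5889, -0.1499, 0.0819]
tool_rot: [-3.095, 0.533, 0.003]
ft_force: [0.2, 0.7, -1.1]
grip_width: 0.39
grip_force: 0.0
time: 19.8
position: [0.592, -0.1502, 0.218]
tool_rot: [3.096, -0.533, 0.012]
ft_force: [0.4, -0.4, 0.3]
grip_width: 0.399
grip_force: 0.0
[-182.54740441 -179.46147156    1.77136299] [-0.0457153  -0.42736689 -0.18190792] yaw -0.3411779264046439 [ 0.59196158 -0.15019294  0.21798737] [ 0.36341667 -0.41007769  0.29985155] [0.06798946 0.0397292  0.01430768] [ 0.68  0.28 -0.58  1.55  0.16  1.35 -1.82]
```

```bash
python3 -m jog '[[[-25,-25,0,0,0,0,35],[-55,-55,0,0,0,0,35],[-90,-88,0,0,0,0,35],[-120,-118,0,0,0,0,35],[-150,-148,0,0,0,0,35],[-175,-172,0,0,0,0,35],[-183,-180,0,0,0,0,35],[-183,-180,0,0,0,0,35]]]'
python3 - <<'E'
from h import *
d=shot('top','top5');e=shot('side','side5')
cv2.imwrite('pics/s5.png',np.hstack([cv2.resize(d['image'][188:248,369:429,::-1],(400,400)),cv2.resize(e['image'][170:250,330:410,::-1],(400,400))]))
E
```

```text
time: 20.6
position: [0.4765, 0.0824, 0.2128]
tool_rot: [3.097, -0.528, -0.001]
ft_force: [0.2, -0.7, -0.5]
grip_width: 0.398
grip_force: 0.0
```

View pics/s5.png

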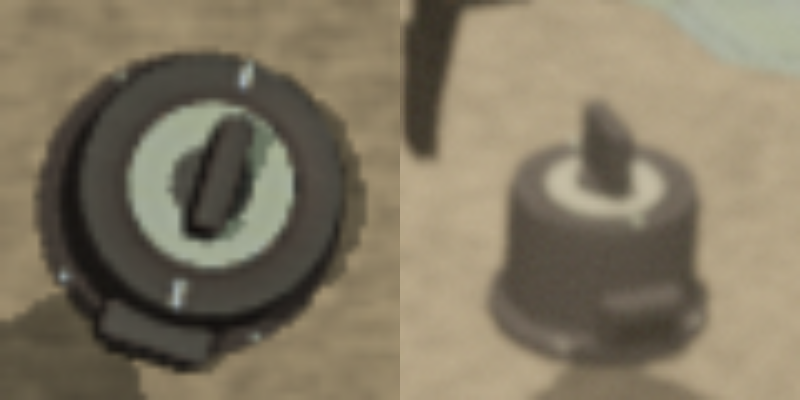

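Wing (207,228)–(235,120) is in line with the ribs (246,72)–(178,292), and the collar is concentric with the rim. I check angle and height in numbers.

Run:
```python
from h import *
d=load('top5'); C=cloud(d); g=cv2.cvtColor(d['image'],cv2.COLOR_RGB2GRAY)
print(g[202:226,394:410])
z=C[...,2]
yy,xx=np.mgrid[0:480,0:640]; near=np.hypot(xx-401,yy-216)<16
w=near&(z>.092)&(z<.125)&(g<75); Q=onplane(d,np.c_[xx[w],yy[w]],.106)[:,:2]
ev,V=np.linalg.eigh(np.cov(Q.T)); print('wing',Q.mean(0),np.arctan2(V[1,1],V[0,1]),np.sqrt(ev*12),'z',np.median(z[w]),len(Q))
c=near&(g>95); print('collar z',np.median(z[c]),c.sum()); 
h=cv2.convexHull(np.c_[xx[c],yy[c]].astype(np.int32)).reshape(-1,2); print(cv2.minEnclosingCircle((onplane(d,h,.07)[:,:2]*1000).astype(np.float32)))
ring=(np.hypot(xx-401,yy-216)<23)&(z>.05)&(g<80)&~near; print('rim z',np.median(z[ring&(z>.062)]))
```

```text
[[ 67  64  60  59  63  63  67  66  65  62  62  63  69  73  75  75]
 [ 58  61  67  72 103 113 132 132 112  86  72  69  65  69  75  76]
 [ 70 111 155 160 161 162 165 168 164 161 161 129  84  66  65  73]
 [154 162 167 167 165 166 169 166 122  96 101  87 115  99  73  65]
 [169 166 165 164 165 167 166 114  67  68  72  64  78 121 125  76]
 [165 165 162 163 166 169 137  56  55  71  70  66  58  97 119 126]
 [164 163 164 165 169 168  88  35  63  72  71  69  61 105 110 115]
 [164 165 166 168 167 135  48  46  71  74  70  65  65 109 110 118]
 [165 169 164 133 104  74  26  58  75  73  70  65  88 108 111 158]
 [168 162 106  81  73  39  28  64  75  71  71  61  85 110 112 166]
 [166 108  74  73  74  30  46  71  73  71  69  50  70 108 118 164]
 [164  85  69  74  62  26  58  76  74  70  64  39  64 116 158 166]
 [139  79  73  76  42  24  62  75  73  73  62  33  51 120 165 166]
 [141  82  75  75  38  39  71  75  71  72  51  40  59 161 168 165]
 [113  73  74  64  26  56  75  74  72  65  37  37  62 168 167 163]
 [158  79  73  51  24  63  75  72  71  64  36  40  86 166 166 164]
 [167 110  74  37  32  70  76  72  70  54  40  56 135 167 166 164]
 [169 163  81  24  52  76  74  71  63  39  43  90 162 168 164 164]
 [169 172  80  23  61  80  74  70  56  44  76 155 170 165 163 164]
 [168 170  78  21  52  65  67  67  59 101 102 126 163 166 164 166]
 [167 167  82  18  13  22  34  51  71 108 118 157 165 164 164 169]
 [166 166 127  66  46  30  34  72 107 119 157 166 165 166 169 166]
 [169 168 165 162 161 131 128 159 164 161 167 166 167 170 167 122]
 [165 169 170 170 170 165 164 168 168 166 167 170 169 166 111  70]]
wing [ 0.58828792 -0.14978739] 2.777313535235894 [0.01339274 0.03962484] z 0.10497035641852037 92
collar z 0.07073721353279017 335
((585.8358764648438, -148.93389892578125), 32.48615646362305)
rim z 0.06992264866955811
```

```bash
python3 -c "
from bench import ctrl
print(ctrl.close_job())"
```

```text
the job is handed in; nothing more can be done
None
```

The burr is fully home and flush in the mill, was turned to about 0.99 rad (just short of the 1.05 rad stop, past the 0.92 rad needed) and back, and is released with its wing within about 0.03 rad of the ribs. It dropped in without to-and-fro turning because the slot showed in the top view. The job is handed in; no verdict was shown.

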